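Snap the junction box cover on and keep it pressed

ROBOT

A 7-joint arm with a two-finger parallel gripper is mounted at the origin on a cart in front of the work surface, level with it; the furniture and walls round the work are solid. World frame = base frame: x ahead of the robot, y to its left, z up, the work surface at z = 0. Lengths are in m, angles in rad, forces in N, time in s.
With the tool pointing down it reaches from about 0.4 to 0.85 m from the base axis. Payload 10.4 kg.
Tool frame: the origin (TCP) lies at the very end of the fingers, on their centre line; the grasp point (between the pads) lies r.tcp_to_grasp behind it (r.tcp_to_grasp is the distance from the TCP to the grasp point, in m); z points along the fingers, y is the line along which they close (so a half turn about z gives the same grasp; the last joint's range is limited). The gripper opens to 87 mm and grips with 3 to 60 N. Pads are 19 mm wide; open, the fingers measure 117 mm over their backs; the gripper's body (75 mm by 190 mm) begins 51 mm behind the grasp point.
Start: joints at [1.195, 0.332, -0.065, 1.46, 0.022, 1.35, -0.088], TCP at [0.216, -0.587, 0.186] pointing down, gripper open.
Joint ranges: [-2.6, 2.6], [-0.5, 2.12], [-1.47, 1.34], [0.16, 2.42], [-1.27, 4.41], [0.06, 2.06], [-2.6, 2.6]. Speed limits (rad/s): [2.22, 2.22, 2.79, 2.79, 3.14, 3.14, 3.14].

INTERFACE

Orientations are given as a unit quaternion [x, y, z, w].
In Python, from bench import monitor, cams, ticket, r gives the robot as it stands.
- The arm moves only by the shell command python3 -m crank 'ROWS' [OPENING] [FORCE]. ROWS is a JSON object whose one key "steps" holds a list of rows, each a list of 2 entries, a list of its own where there are three numbers: the shift along the world's x, y, z in units of 25 mm (1.0 is 25 mm), then the turn, a rotation vector about the world's x, y, z in units of 5 degrees (1.0 is 5 degrees). In form: {"steps": [[[x, y, z], [ax, ay, az]], ...]}. A call has 1 to 10 rows; each row shifts and turns the commanded pose from where the row before left it; what a row does not reach is not made up. A row lasts 1/12 s, in which the tool goes at most 41.7 mm and 7.16 degrees, less where a joint would pass 70% of its speed; a pose out of reach is approached as far as the arm can. A call is refused whole if a number of a shift passes 1 or a number of a turn 1, either way. A call with a gripper value outside its range is refused whole. OPENING is the finger opening in mm, from 0 to 87, set as the call begins (- or left out, the last holds). The fingers move at their own pace and stop on an object; FORCE is the grip in N (left out, the last holds). Time passes only in rows, so rows that do not move let the fingers close. It gives the time, the measured TCP pose, the force, the opening and the grip force at its end, in the units of the state.
- monitor.read_state(): the state, without advancing time (a new reading comes with each control period).
- cams.camera(name): name is "side" or "top" or "wrist"; returns a dict with "pixels" (384x512x3 uint8, blue, green, red), "z_map" (384x512 float32, m along the optical axis (not along the pixel's ray), 0 where there is no reading), "vfov" (degrees; the focal length in pixels is half the picture's height over the tangent of half this angle, whatever the lens; pixels are square), "cx", "cy" (the principal point, pixels), "T" (4x4, takes a point from camera to world coordinates). Camera axes: x right, y up, looking along -z (the intrinsics and any distortion apply to the point x, -y, -z); pixel columns grow to the right and rows downward; lengths in m; the calibration is good to about 2 mm. A picture is of the moment at which its call begins.
- ticket.close_job(): hands the job in; it is judged then, once.
The state is a dict: "time": time; "joint_positions": joint angles; "joint_vel": joint speeds; "joint_torque": joint torques, N m; "ee_pos": TCP position; "eef_rot": TCP orientation; "ft_force": force on the tool from outside, world axes, zero at the start; "torque": the same for the moment, N m; "width": finger opening in m; "grip_force": force on a finger pad.
Only numpy, scipy, OpenCV 4.12 (cv2) and the standard library are available. Lean on these libraries where they do the work, as an engineer would, in place of code of your own. Each camera call takes 0.05 s, during which the arm holds its last target. There are 200 camera calls.

TASK

Pull open the drawer of the small grey cabinet, take out the white cover by its red grip bar and set it squarely over the open junction box, long side to long side. Press it straight down until both orange clips snap over its edges and it lies fully home on the rim, and keep pressing down firmly: finish while still holding the cover pressed, do not let go. Leave the four small things lying about (tape, paint pot, clay block, brass finial) where they are; the drawer may stay open.

Things in the scene. Friction and masses are not known exactly. Their poses are not given: they have to be found in the camera images.
- cabinet_drawer0 (a joint): opening of the cabinet's one drawer in m: 0 closed, 0.134 fully open (end stop); starts 0 to 0.01. It slides towards the cabinet's -x with 1 to 2 N of friction and stays where it is left. Open it by 0.10 or more so that the cover comes out freely upward
- cabinet_drawer0_handle (a point): middle of the drawer's steel bar handle: round bar 11 mm thick, 100 mm long, level along the point's y axis, 47 mm above the desk, 35 mm in front of the drawer's face (29 mm clear gap behind the bar). Moves with the drawer; its x axis points into the cabinet, so the drawer opens along its -x
- cabinet: grey cabinet 200 x 200 x 85 mm with a blue drawer front, fixed to the desk; origin at the centre of its underside, front face at x = -100 mm, x axis pointing into it, z up. Drawer inside: 155 mm long (x), 158 mm wide (y), walls 6 mm, floor 22 mm above the desk, side wall tops 63 mm, front panel top about 73 mm above the desk
- cover: loose white plastic cover, 50 to 80 g, lying bar up in the drawer, its y roughly along the drawer's y. Origin: centre of its underside, level with the tips of its four pegs (9 mm thick, 20 mm long, tapered tips, at x +-22, y +-32 mm); y along its long side. Plate 64 (x) x 88 (y) mm, from z = 20 to 24 mm. Same after a half turn
- cover_bar (a point): centre of the red grip bar on the cover: bar 14 mm wide in the cover's x (grip it across x), 50 mm long in y, 20 mm high, from z = 24 to 44 mm above the cover's origin; this point is at z = 34 mm, axes as the cover. The cover may be pressed through the gripped bar or with the fingertips resting on the plate
- base: open white junction box on a plywood board 110 (x) x 150 (y) x 12 mm, fixed to the desk. Origin: centre of the board's underside, on the desk; z up, y along the long side. Box 64 x 84 mm outside, opening 56 (x) x 76 (y) mm, cable gland on its +x side to x = 51 mm. Seated, the cover's origin is at x = y = 0, z = 22 mm here, y axes parallel (either way round)
- base_rim (a point): centre of the box opening at rim level, 42 mm above the desk; axes as the box. The cover's pegs enter the opening with 1.5 mm play each way, their tapered tips (last 6 mm) forgive about 4 mm; seated, the plate's underside lies on the rim (cover origin 20 mm below this point)
- clip_l (a joint): angle of the orange sprung clip, 24 mm wide, at the box's +y end (48 mm from its centre, top 22 mm above the rim): 0 at rest, grows outward. Pressing: the slopes touch the plate about 16 mm above its seat, the push grows to 5 to 13 N about 5 mm above the seat, drops by a third or more, and falls to near 0 as both clips snap back over the plate within 2 mm of the seat; then it is hard on the rim
- clip_r (a joint): angle of the orange sprung clip, 24 mm wide, at the box's -y end (48 mm from its centre, top 22 mm above the rim): 0 at rest, grows outward. Works like the other clip, at the same time
- tape: roll of blue masking tape lying flat, 99 mm across, 24 mm high, origin at the centre of its underside; leave alone
- pot: small paint pot with a black lid, 35 mm across, 42 mm high, origin at the centre of its underside; leave alone
- clay: orange clay block 21 x 26 x 18 mm, origin at the centre of its underside; leave alone
- finial: turned brass finial, 38 mm across, 63 mm high, origin at the centre of its underside; leave alone

How it is judged:
By the outcome, as a careful person would: the job done as asked, in the order asked, and still so for the second after the job is handed in, while the arm keeps its last pose, push and grip.
It also fails if it takes over 58 s, if anything falls off the work surface, if the arm or the gripper's body presses on something with over 40 N, if the wrist force passes 120 N, or if a joint passes its speed limit or range.

## Working session

There is one attempt and no reset: what is moved stays moved. The work goes in short steps, Python scripts to look and compute and a shell command to move; the robot and the scene stay as the last step left them, time stands still between calls to the robot, and variables do not carry over. Pictures are saved under pics/ and viewed, at most 10 in all, crops included, and the job is handed in when it is done.

```bash
ls; mkdir -p pics; cat > h.py <<'E'
import numpy as np, cv2
from bench import monitor, cams, ticket, r
def shot(name, fn=None):
    c=cams.camera(name)
    if fn: cv2.imwrite('pics/'+fn, c['pixels'])
    return c
def foc(c): return c['pixels'].shape[0]/2/np.tan(np.radians(c['vfov'])/2)
def pts(c):
    z=c['z_map']; f=foc(c); v,u=np.mgrid[:z.shape[0],:z.shape[1]]
    P=np.stack([(u-c['cx'])/f*z, -(v-c['cy'])/f*z, -z],-1)
    return P@c['T'][:3,:3].T+c['T'][:3,3]
def ray(c,u,v,h):
    f=foc(c); d=c['T'][:3,:3]@np.array([(u-c['cx'])/f,-(v-c['cy'])/f,-1.]); o=c['T'][:3,3]
    return o+d*(h-o[2])/d[2]
E
python3 - <<'E'
from h import *
s=monitor.read_state(); print({k:np.round(v,3) for k,v in s.items()}, r.tcp_to_grasp)
for n in ('top','side'):
    c=shot(n,n+'0.png'); print(n,[k for k in c], c['vfov'],c['cx'],c['cy'],np.round(c['T'],3))
    np.savez(n+'0.npz',**{k:v for k,v in c.items()})
E
```

```text
pics
{'time': np.float64(0.0), 'joint_positions': array([ 1.195,  0.333, -0.065,  1.461,  0.022,  1.35 , -0.088]), 'joint_vel': array([ 0.   , -0.001, -0.001, -0.001, -0.001, -0.001, -0.001]), 'joint_torque': array([-2.0000e-03, -6.2326e+01,  2.4000e-02, -3.8990e+01, -6.1000e-02,
        4.0000e-02,  0.0000e+00]), 'ee_pos': array([ 0.216, -0.586,  0.186]), 'eef_rot': array([ 0.984,  0.176, -0.   , -0.001]), 'ft_force': array([-0.243,  0.278, -0.676]), 'torque': array([-0.052, -0.016,  0.028]), 'grip_force': np.float64(0.0), 'width': np.float64(0.087)} 0.0187
top ['pixels', 'z_map', 'vfov', 'cx', 'cy', 'T'] 47.90529598938397 257.3609582880997 198.84967483344417 [[-0.03   0.989 -0.142  0.308]
 [-0.999 -0.026  0.034  0.088]
 [ 0.03   0.143  0.989  1.536]
 [ 0.     0.     0.     1.   ]]
side ['pixels', 'z_map', 'vfov', 'cx', 'cy', 'T'] 47.37166406537288 253.45715755768836 198.8632284553166 [[ 0.998 -0.041  0.041  0.558]
 [ 0.054  0.392 -0.918 -1.244]
 [ 0.022  0.919  0.394  0.611]
 [ 0.     0.     0.     1.   ]]
```

View pics/top0.png

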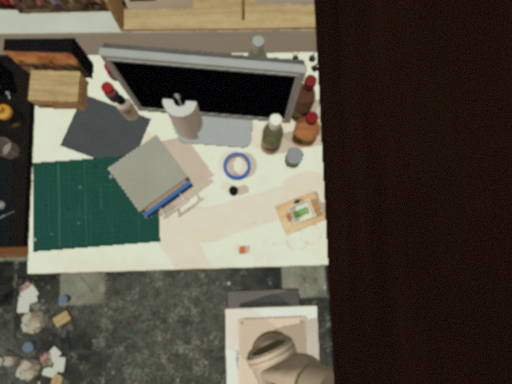

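View pics/side0.png

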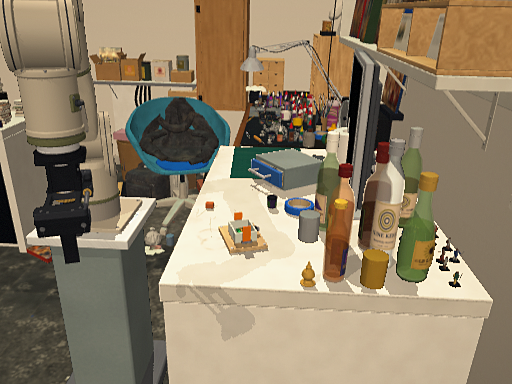

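The top view shows the cabinet at (150,177) with its blue front towards the lower right and the handle at about (189,205). The box on its board is at (300,212), the tape at (237,165), the pot at (233,190) and the clay at (243,249). In the side view the finial is at (308,273), and the box with its orange clips is at (243,232).

```bash
python3 - <<'E'
from h import *
c=dict(np.load('top0.npz')); W=pts(c); im=c['pixels']; hsv=cv2.cvtColor(im,cv2.COLOR_BGR2HSV)
def rect(m,h,lab):
    cs,_=cv2.findContours(m.astype(np.uint8),cv2.RETR_EXTERNAL,cv2.CHAIN_APPROX_NONE)
    k=max(cs,key=cv2.contourArea)[:,0]; p=np.array([ray(c,u,v,h)[:2] for u,v in k])
    (a,b),(w,l),an=cv2.minAreaRect((p*1000).astype(np.float32)); print(lab,a,b,w,l,an)
v,u=np.mgrid[:384,:512]
box=lambda a,b,cc,d:(u>a)&(u<b)&(v>cc)&(v<d)
print('zdesk',np.median(W[...,2][box(200,230,210,230)]))
Z=W[...,2]
rect((Z>.076)&(Z<.096)&box(95,205,120,225),.085,'cab')
rect((hsv[...,0]>8)&(hsv[...,0]<28)&(hsv[...,1]>70)&box(265,330,185,240),.012,'board')
rect((Z>.006)&(Z<.1)&box(265,326,188,240),.012,'boardz')
rect((Z>.032)&(Z<.05)&box(265,330,185,240),.042,'boxz')
m=(Z>.03)&(Z<.06)&box(172,210,190,222); print('handle',m.sum()); print(np.round(W[m][::6],3))
b=(hsv[...,0]>100)&(hsv[...,0]<125)&(hsv[...,1]>130)&box(120,205,170,225); q=W[b]; print('blue',q.mean(0),b.sum())
cv2.imwrite('pics/crop.png',cv2.resize(im[120:265,90:330],None,fx=3.3,fy=3.3,interpolation=cv2.INTER_CUBIC))
# wrist
w=shot('wrist','w0.png'); print(w['vfov'],w['cx'],w['cy'],np.round(w['T'],3))
s=monitor.read_state(); from scipy.spatial.transform import Rotation as R; print(np.round(R.from_quat(s['eef_rot']).as_matrix(),3))
E
```

```text
zdesk -0.0002060176187825835
cab 618.4089965820312 407.15777587890625 187.43557739257812 200.02005004882812 35.51793670654297
board 471.1396179199219 -147.7962188720703 137.7216033935547 208.5423583984375 20.26789093017578
boardz 475.2800598144531 -114.4239273071289 110.17501068115234 151.7943115234375 20.011940002441406
boxz 484.01483154296875 -113.2983627319336 81.24281311035156 89.23727416992188 20.346405029296875
handle 107
[[0.555 0.3   0.057]
 [0.553 0.299 0.042]
 [0.546 0.312 0.047]
 [0.544 0.313 0.038]
 [0.541 0.317 0.037]
 [0.537 0.324 0.038]
 [0.534 0.327 0.035]
 [0.527 0.287 0.052]
 [0.523 0.283 0.057]
 [0.521 0.288 0.048]
 [0.517 0.291 0.052]
 [0.513 0.291 0.051]
 [0.51  0.294 0.051]
 [0.507 0.298 0.05 ]
 [0.5   0.321 0.053]
 [0.497 0.325 0.048]
 [0.493 0.325 0.054]
 [0.49  0.322 0.046]]
blue [0.52398682 0.34268775 0.07509556] 201
61.57666132130864 257.8164917747813 191.2806616808187 [[ 0.345  0.898  0.272  0.29 ]
 [-0.939  0.331  0.099 -0.559]
 [-0.001 -0.29   0.957  0.385]
 [ 0.     0.     0.     1.   ]]
[[ 0.938  0.346 -0.   ]
 [ 0.346 -0.938  0.001]
 [-0.    -0.001 -1.   ]]
```

View pics/crop.png

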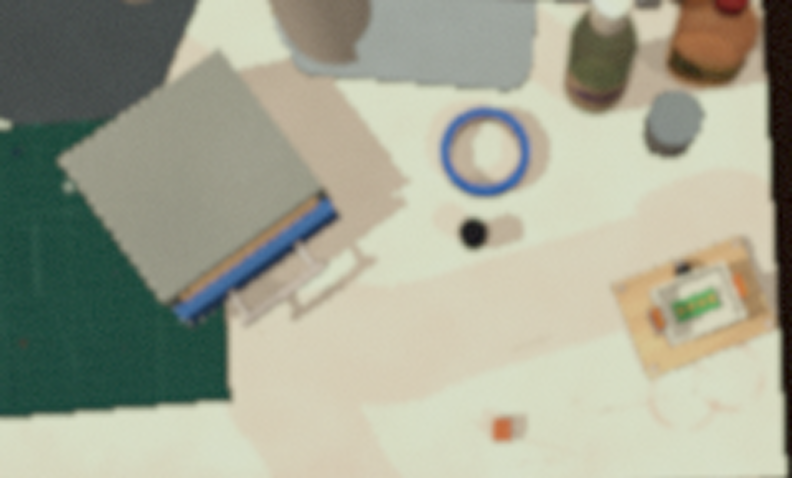

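The crop (offset 90,120, scale 3.3) shows the cabinet front line from (180,312) to (330,205), which gives a yaw of about 35.5°. The bar runs from (245,322) to (325,265). The board's gland is on its upper side, so its yaw is about 20°. Next I move towards the box for a wrist view.

```bash
python3 -m crank '{"steps":[[[0.63,0.9,0],[0,0,1]],[[0.63,0.9,0],[0,0,1]],[[0.63,0.9,0],[0,0,1]],[[0.63,0.9,0],[0,0,1]],[[0.63,0.9,0],[0,0,1]],[[0.63,0.9,0],[0,0,1]],[[0.63,0.9,0],[0,0,1]],[[0.63,0.9,0],[0,0,1]],[[0.63,0.9,0],[0,0,1]]]}'
python3 -m crank '{"steps":[[[0.63,0.9,0],[0,0,1]],[[0.63,0.9,0],[0,0,1]],[[0.63,0.9,0],[0,0,1]],[[0.63,0.9,0],[0,0,1]],[[0.63,0.9,0],[0,0,1]],[[0.63,0.9,0],[0,0,1]],[[0.63,0.9,0],[0,0,1]],[[0.63,0.9,0],[0,0,1]],[[0.63,0.9,0],[0,0,1]],[[0,0,0],[0,0,0]]]}'
python3 -m crank '{"steps":[[[0,0,0],[0,0,0]],[[0,0,0],[0,0,0]]]}'
python3 - <<'E'
from h import *
c=shot('wrist','w1.png'); np.savez('w1.npz',**c)
E
```

```text
time: 0.9
ee_pos: [0.3582, -0.3827, 0.1863]
eef_rot: [0.841, 0.541, -0.0, -0.0]
ft_force: [0.5, -0.2, 0.0]
width: 0.0867
grip_force: 0.0
time: 1.73
ee_pos: [0.502, -0.1757, 0.1865]
eef_rot: [0.567, 0.824, 0.001, -0.0]
ft_force: [-0.6, 0.4, 0.2]
width: 0.087
grip_force: 0.0
time: 1.9
ee_pos: [0.4991, -0.1821, 0.1862]
eef_rot: [0.573, 0.82, -0.0, -0.0]
ft_force: [-0.6, -0.8, 0.1]
width: 0.0873
grip_force: 0.0
```

View pics/w1.png

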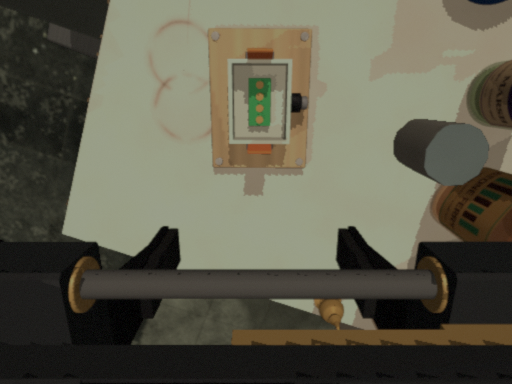

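The wrist view shows the board from (209,27) to (311,168), and the box rim from (229,59) to (291,143). The clips are at (260,53) and (260,148), and the gland is to the right at (300,102).

```bash
cat >> h.py <<'E'
def rect(c,m,h):
    cs,_=cv2.findContours(m.astype(np.uint8),cv2.RETR_EXTERNAL,cv2.CHAIN_APPROX_NONE)
    k=max(cs,key=cv2.contourArea)[:,0]; p=np.array([ray(c,u,v,h)[:2] for u,v in k])*1000
    return [round(float(x),1) for t in cv2.minAreaRect(p.astype(np.float32)) for x in np.atleast_1d(t)]
def roi(u0,u1,v0,v1):
    m=np.zeros((384,512),bool); m[v0:v1,u0:u1]=1; return m
E
python3 - <<'E'
from h import *
c=dict(np.load('w1.npz')); W=pts(c); Z=W[...,2]; h=cv2.cvtColor(c['pixels'],cv2.COLOR_BGR2HSV)
q=roi(190,330,15,185)
m=(Z>.006)&q&(Z<.03); m2=(Z>.006)&q
print('board',rect(c,m2,.012))
rim=(Z>.036)&(Z<.047)&roi(222,293,55,148); print('rim',rect(c,rim,.042), np.median(Z[rim]))
wood=(h[...,1]>60)&(h[...,0]>8)&(h[...,0]<28)&q; print('wood',rect(c,wood,.012))
o=(h[...,1]>180)&(h[...,0]<10)&q
for n,mm in(('up',roi(240,280,40,60)),('dn',roi(240,280,140,160))):
    p=W[o&mm]; print(n,np.round(p.mean(0),4),len(p))
E
```

```text
board [475.2, -114.9, 109.6, 149.1, 19.8]
rim [476.2, -114.5, 66.2, 83.1, 20.1] 0.04248541898841218
wood [475.4, -125.3, 118.7, 170.6, 19.8]
up [ 0.4609 -0.0739  0.0568] 26
dn [nan nan nan] 0<stdin>:10: RuntimeWarning: Mean of empty slice.
  ret = um.true_divide(
```

```bash
python3 -m crank '{"steps":[[[0.1,0.96,0],[0,0,0.17]],[[0.1,0.96,0],[0,0,0.17]],[[0.1,0.96,0],[0,0,0.17]],[[0.1,0.96,0],[0,0,0.17]],[[0.1,0.96,0],[0,0,0.17]],[[0.1,0.96,0],[0,0,0.17]],[[0.1,0.96,0],[0,0,0.17]],[[0.1,0.96,0],[0,0,0.17]],[[0.1,0.96,0],[0,0,0.17]]]}'
python3 -m crank '{"steps":[[[0.1,0.96,0],[0,0,0.17]],[[0.1,0.96,0],[0,0,0.17]],[[0.1,0.96,0],[0,0,0.17]],[[0.1,0.96,0],[0,0,0.17]],[[0.1,0.96,0],[0,0,0.17]],[[0.1,0.96,0],[0,0,0.17]],[[0.1,0.96,0],[0,0,0.17]],[[0.1,0.96,0],[0,0,0.17]],[[0.1,0.96,0],[0,0,0.17]],[[0,0,0],[0,0,0]]]}' 30
python3 -m crank '{"steps":[[[0,0,0],[0,0,0]],[[0,0,0],[0,0,0]]]}'
python3 - <<'E'
from h import *
c=shot('wrist','w2.png'); np.savez('w2.npz',**c)
E
```

```text
time: 2.7
ee_pos: [0.5219, 0.0341, 0.1865]
eef_rot: [0.517, 0.856, -0.0, 0.0]
ft_force: [0.6, -0.1, -1.1]
width: 0.0868
grip_force: 0.0
time: 3.53
ee_pos: [0.5437, 0.2543, 0.1862]
eef_rot: [0.456, 0.89, 0.001, -0.001]
ft_force: [-1.1, 0.5, 0.4]
width: 0.0323
grip_force: 0.0
time: 3.7
ee_pos: [0.545, 0.2488, 0.1862]
eef_rot: [0.459, 0.889, -0.0, 0.0]
ft_force: [-0.2, 0.6, -0.7]
width: 0.0303
grip_force: 0.0
```

View pics/w2.png

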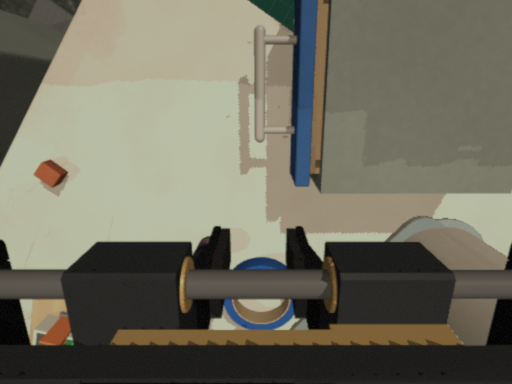

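The bar runs vertically from (260,28) to (260,140), with its middle at about (260,84). The drawer front is at u≈305. The tall beige roll at (440,250) stays clear.

```bash
python3 - <<'E'
from h import *
c=dict(np.load('w2.npz')); W=pts(c); Z=W[...,2]
m=(Z>.036)&(Z<.058)&roi(250,269,15,150); p=W[m]
print(m.sum(),rect(c,m,.0525), np.round(p.mean(0),4), np.percentile(Z[m],[5,50,95]))
for u,v in((260,25),(260,143)): print(ray(c,u,v,.0525))
t=(Z>.08)&(Z<.09)&roi(310,512,0,200); print('top',rect(c,t,.085))
print('roll',np.round(W[230:330:30,430:500:30],3).tolist())
hsv=cv2.cvtColor(c['pixels'],cv2.COLOR_BGR2HSV)
b=(hsv[...,0]>100)&(hsv[...,0]<125)&(hsv[...,1]>130)&roi(285,325,0,195); print('blue',rect(c,b,.073),np.median(Z[b]))
E
```

```text
1334 [497.3, 321.3, 14.3, 108.9, 35.2] [0.4947 0.3218 0.0518] [0.04929293 0.0520461  0.0537659 ]
[0.46468925 0.36494125 0.0525    ]
[0.52847938 0.27540355 0.0525    ]
top [628.1, 394.4, 186.7, 166.4, 35.4]
roll [[[0.766, 0.305, 0.017], [0.794, 0.327, 0.019], [0.842, 0.35, -0.0]], [[0.56, 0.306, 0.309], [0.761, 0.301, 0.09], [0.778, 0.318, 0.098]], [[0.56, 0.301, 0.316], [0.572, 0.304, 0.31], [0.579, 0.309, 0.31]], [[0.566, 0.295, 0.316], [0.751, 0.262, 0.149], [0.752, 0.28, 0.166]]]
blue [535.3, 333.8, 18.1, 163.8, 35.8] 0.07277005763737496
```

```bash
python3 -m crank '{"steps":[[[-0.65,0.95,0],[0,0,0]],[[-0.65,0.95,0],[0,0,0]],[[-0.64,0.96,0],[0,0,0]],[[0,0,0],[0,0,0]],[[0,0,0],[0,0,0]],[[0,0,-0.9],[0,0,0]],[[0,0,-0.9],[0,0,0]],[[0,0,-0.9],[0,0,0]]]}' 29
python3 -m crank '{"steps":[[[0,0,-0.7],[0,0,0]],[[0,0,-0.7],[0,0,0]],[[0,0,-0.7],[0,0,0]],[[0,0,-0.7],[0,0,0]],[[0,0,-0.7],[0,0,0]],[[0,0,0],[0,0,0]],[[0,0,0],[0,0,0]]]}'
python3 -m crank '{"steps":[[[0,0,0],[0,0,0]],[[0,0,0],[0,0,0]],[[0,0,0],[0,0,0]],[[0,0,0],[0,0,0]]]}' 0 15
```

```text
time: 4.42
ee_pos: [0.4977, 0.3196, 0.1183]
eef_rot: [0.459, 0.888, -0.0, 0.001]
ft_force: [0.1, -0.3, -0.3]
width: 0.0291
grip_force: 0.0
time: 5.0
ee_pos: [0.4966, 0.3199, 0.0311]
eef_rot: [0.459, 0.888, -0.001, -0.0]
ft_force: [0.6, -0.2, 0.4]
width: 0.0292
grip_force: 0.0
time: 5.33
ee_pos: [0.4965, 0.3221, 0.0323]
eef_rot: [0.458, 0.889, 0.001, 0.0]
ft_force: [0.1, 0.1, -0.5]
width: 0.0097
grip_force: 0.0
```

```bash
python3 -m crank '{"steps":[[[0,0,0],[0,0,0]],[[0,0,0],[0,0,0]]]}'
```

```text
time: 5.5
ee_pos: [0.4961, 0.322, 0.0318]
eef_rot: [0.458, 0.889, 0.0, 0.0]
ft_force: [0.3, 0.5, 0.2]
width: 0.0021
grip_force: 0.0
```

```bash
python3 - <<'E'
from h import *
c=shot('wrist','w3.png'); np.savez('w3.npz',**c)
s=shot('side'); cv2.imwrite('pics/s3.png',cv2.resize(s['pixels'][100:260,180:360],None,fx=3.3,fy=3.3))
b=np.hstack([cv2.resize(c['pixels'],(400,300)),cv2.resize(s['pixels'][130:220,200:320],(400,300))]); cv2.imwrite('pics/b3.png',b)
E
```

```text
(no output)
```

View pics/b3.png

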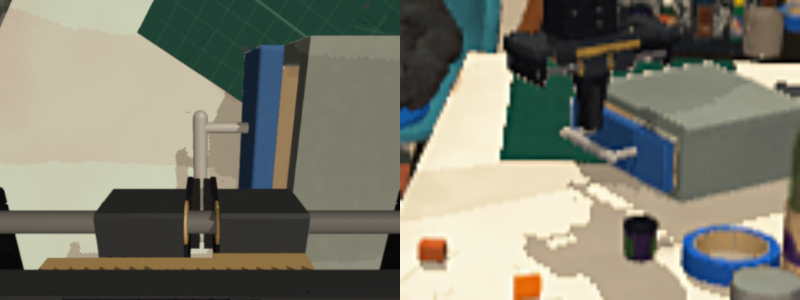

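The left half shows the fingers at u≈188–218 straddling the bar at u≈200. The right half shows the gripper at the bar's middle. The reading of 2 mm doesn't match this, so I check the state and zoom in.

```bash
python3 -m crank '{"steps":[[[0,0,0],[0,0,0]],[[0,0,0],[0,0,0]],[[0,0,0],[0,0,0]]]}'; python3 - <<'E'
from h import *
c=shot('wrist'); s=shot('side')
a=c['pixels'][200:350,190:340]; d=s['pixels'][130:190,225:285]
cv2.imwrite('pics/b4.png',np.hstack([cv2.resize(a,(400,400)),cv2.resize(d,(400,400))]))
W=pts(c)
for v in range(235,340,15): print(v,np.round(W[v,262],3))
E
```

```text
time: 5.85
ee_pos: [0.4959, 0.322, 0.0315]
eef_rot: [0.458, 0.889, 0.0, -0.0]
ft_force: [0.4, -0.1, -0.5]
width: 0.0002
grip_force: 0.0
235 [0.492 0.331 0.077]
250 [0.492 0.331 0.093]
265 [0.492 0.331 0.108]
280 [0.478 0.349 0.155]
295 [0.48  0.346 0.156]
310 [0.501 0.318 0.117]
325 [0.562 0.236 0.001]
```

View pics/b4.png

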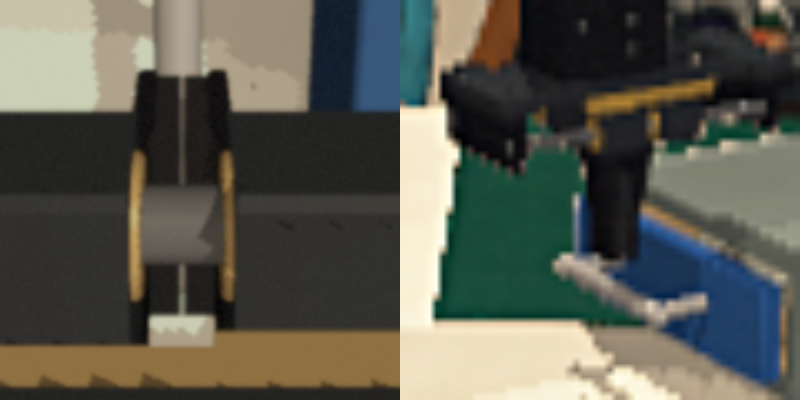

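The zoomed crop shows the fingers fully closed, with their tips ending at the bar's top side (crop v≈70), so they are above the bar rather than around it. I'll measure the true fingertip height from depth.

```bash
python3 - <<'E'
from h import *
c=shot('wrist'); W=pts(c); print(np.round(c['T'][:3,3],3))
for u in (244,250,270,275):
    print(u,[(v,np.round(W[v,u],3).tolist()) for v in (220,224,226,228,230,234)])
s=shot('side'); S=pts(s); hs=s['pixels']
for u in range(252,266,3): print(u,[(v,np.round(S[v,u],3).tolist(),hs[v,u].tolist()) for v in range(156,176,3)])
E
```

```text
[0.45  0.387 0.23 ]
244 [(220, [0.495, 0.305, 0.0]), (224, [0.497, 0.302, -0.001]), (226, [0.483, 0.327, 0.069]), (228, [0.483, 0.327, 0.071]), (230, [0.483, 0.327, 0.075]), (234, [0.484, 0.327, 0.079])]
250 [(220, [0.487, 0.326, 0.053]), (224, [0.489, 0.323, 0.051]), (226, [0.49, 0.322, 0.051]), (228, [0.49, 0.322, 0.052]), (230, [0.487, 0.328, 0.071]), (234, [0.487, 0.327, 0.075])]
270 [(220, [0.511, 0.317, 0.0]), (224, [0.512, 0.315, 0.002]), (226, [0.495, 0.335, 0.068]), (228, [0.495, 0.335, 0.071]), (230, [0.495, 0.334, 0.073]), (234, [0.494, 0.335, 0.079])]
275 [(220, [0.514, 0.319, 0.001]), (224, [0.516, 0.316, -0.0]), (226, [0.517, 0.315, 0.0]), (228, [0.518, 0.314, 0.0]), (230, [0.519, 0.312, 0.0]), (234, [0.496, 0.336, 0.079])]
252 [(156, [0.462, 0.669, 0.004], [100, 120, 119]), (159, [0.475, 0.412, 0.073], [92, 67, 22]), (162, [0.475, 0.405, 0.063], [86, 46, 17]), (165, [0.475, 0.415, 0.047], [87, 48, 20]), (168, [0.476, 0.411, 0.036], [113, 97, 89]), (171, [0.48, 0.329, 0.052], [113, 126, 138]), (174, [0.475, 0.432, 0.003], [56, 73, 22])]
255 [(156, [0.491, 0.301, 0.121],
[... 532 characters left out ...]
.038], [81, 43, 14]), (174, [0.504, 0.303, 0.05], [105, 119, 133])]
261 [(156, [0.513, 0.316, 0.117], [16, 16, 17]), (159, [0.513, 0.328, 0.102], [37, 39, 34]), (162, [0.512, 0.375, 0.074], [152, 115, 107]), (165, [0.513, 0.359, 0.068], [85, 53, 24]), (168, [0.513, 0.359, 0.055], [89, 55, 30]), (171, [0.514, 0.35, 0.046], [84, 53, 29]), (174, [0.516, 0.297, 0.053], [92, 84, 82])]
264 [(156, [0.522, 0.409, 0.088], [119, 134, 132]), (159, [0.523, 0.384, 0.084], [82, 91, 89]), (162, [0.522, 0.443, 0.052], [75, 130, 171]), (165, [0.525, 0.344, 0.073], [131, 76, 34]), (168, [0.525, 0.342, 0.062], [84, 50, 27]), (171, [0.526, 0.339, 0.051], [84, 51, 27]), (174, [0.526, 0.333, 0.041], [75, 36, 5])]
```

Both cameras put the real fingertips at z≈0.067 while the state says 0.0315. The xy agrees and the desk reads 0, so the tip is about 35.5 mm above the reported TCP. I'll allow for that, reopen, and go 35 mm lower.

```bash
python3 -m crank '{"steps":[[[0,0,0],[0,0,0]],[[0,0,0],[0,0,0]],[[0,0,0],[0,0,0]],[[0,0,0],[0,0,0]],[[0,0,0],[0,0,0]],[[0,0,0],[0,0,0]]]}' 29
python3 -m crank '{"steps":[[[0,0,-0.3],[0,0,0]],[[0,0,-0.3],[0,0,0]],[[0,0,-0.3],[0,0,0]],[[0,0,-0.3],[0,0,0]],[[0,0,-0.2],[0,0,0]],[[0,0,0],[0,0,0]],[[0,0,0],[0,0,0]]]}'
```

```text
time: 6.55
ee_pos: [0.496, 0.322, 0.0315]
eef_rot: [0.458, 0.889, 0.0, 0.0]
ft_force: [-0.8, -0.4, 0.1]
width: 0.0272
grip_force: 0.0
time: 7.13
ee_pos: [0.4957, 0.3219, -0.0039]
eef_rot: [0.458, 0.889, -0.0, -0.0]
ft_force: [0.2, -0.4, 0.4]
width: 0.0289
grip_force: 0.0
```

```bash
python3 -m crank '{"steps":[[[0,0,0],[0,0,0]],[[0,0,0],[0,0,0]],[[0,0,0],[0,0,0]],[[0,0,0],[0,0,0]],[[0,0,0],[0,0,0]],[[0,0,0],[0,0,0]],[[0,0,0],[0,0,0]],[[0,0,0],[0,0,0]]]}' 0 20
```

```text
time: 7.8
ee_pos: [0.4961, 0.322, -0.0033]
eef_rot: [0.458, 0.889, 0.0, 0.0]
ft_force: [-0.9, -0.7, 2.8]
width: 0.0098
grip_force: 20.0
```

```bash
python3 -m crank '{"steps":[[[-0.49,-0.35,0],[0,0,0]],[[-0.49,-0.35,0],[0,0,0]],[[-0.49,-0.35,0],[0,0,0]],[[-0.49,-0.35,0],[0,0,0]],[[-0.49,-0.35,0],[0,0,0]],[[-0.49,-0.35,0],[0,0,0]],[[-0.49,-0.35,0],[0,0,0]],[[-0.49,-0.35,0],[0,0,0]],[[0,0,0],[0,0,0]],[[0,0,0],[0,0,0]]]}'
python3 -m crank '{"steps":[[[0,0,0],[0,0,0]],[[0,0,0],[0,0,0]],[[0,0,0],[0,0,0]],[[0,0,0],[0,0,0]]]}' 29
```

```text
time: 8.63
ee_pos: [0.3977, 0.2517, -0.0033]
eef_rot: [0.458, 0.889, -0.0, 0.0]
ft_force: [-1.1, 0.5, 1.8]
width: 0.0102
grip_force: 20.0
time: 8.97
ee_pos: [0.3981, 0.2522, -0.0037]
eef_rot: [0.458, 0.889, 0.0, -0.0]
ft_force: [-0.8, 0.8, 0.1]
width: 0.026
grip_force: 0.0
```

```bash
python3 -m crank '{"steps":[[[0,0,0.5],[0,0,0]],[[0,0,0.9],[0,0,0]],[[0,0,0.9],[0,0,0]],[[0,0,0.9],[0,0,0]],[[0,0,0.9],[0,0,0]],[[0.9,0,0.9],[0,0,0]],[[0.9,0,0.9],[0,0,0]],[[0.9,0,0.9],[0,0,0]],[[0.9,0,0.7],[0,0,0]],[[0.9,0,0],[0,0,0]]]}' 50
python3 -m crank '{"steps":[[[0.9,0,0],[0,0,0]],[[0,0,0],[0,0,0]],[[0,0,0],[0,0,0]],[[0,0,0],[0,0,0]]]}'
python3 - <<'E'
from h import *
c=shot('wrist','w5.png'); np.savez('w5.npz',**c)
E
```

```text
time: 9.8
ee_pos: [0.513, 0.2529, 0.1888]
eef_rot: [0.458, 0.889, 0.002, 0.002]
ft_force: [0.1, 0.8, 0.1]
width: 0.0496
grip_force: 0.0
time: 10.13
ee_pos: [0.5322, 0.2525, 0.1844]
eef_rot: [0.457, 0.889, 0.0, -0.0]
ft_force: [0.2, 0.4, -1.0]
width: 0.05
grip_force: 0.0
```

View pics/w5.png

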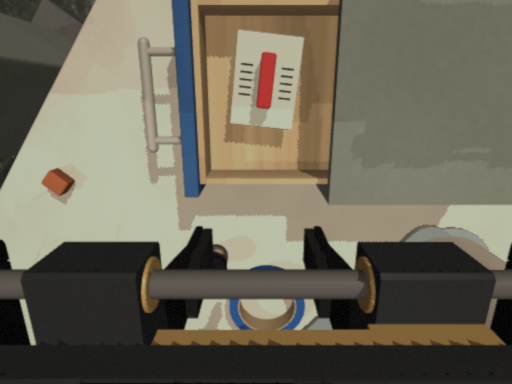

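The drawer is open. The white cover lies at about (267,80), slightly turned, and its red bar runs from (267,53) to (265,108).

```bash
python3 - <<'E'
from h import *
c=dict(np.load('w5.npz')); W=pts(c); Z=W[...,2]; h=cv2.cvtColor(c['pixels'],cv2.COLOR_BGR2HSV)
q=roi(205,330,15,165)
red=q&((h[...,0]<8)|(h[...,0]>172))&(h[...,1]>150); top=red&(Z>.061)
print('red',rect(c,top,.066),np.percentile(Z[red],[10,50,90]))
wh=q&(Z>.038)&(Z<.075)&((h[...,1]<50)|red)
wh=cv2.morphologyEx(wh.astype(np.uint8),cv2.MORPH_CLOSE,np.ones((9,9)))
pl=q&(h[...,1]<50)&(abs(Z-.046)<.006); print('plate',rect(c,wh,.046),np.median(Z[pl]))
m=W[pl]; print(np.round(m.mean(0),4))
f=q&(Z<.035); print('floor',np.median(Z[f]))
s=monitor.read_state(); t=2*np.degrees(np.arctan2(s['eef_rot'][1],s['eef_rot'][0])); print('toolx yaw',t,s['ee_pos'])
E
```

```text
red [484.7, 331.4, 12.6, 48.4, 29.4] [0.0654716  0.06648193 0.06749464]
plate [484.7, 331.4, 63.3, 87.2, 29.3] 0.04657208012606592
[0.4835 0.3339 0.0466]
floor 0.022606934740513618
toolx yaw 125.58604782154087 [0.53207287 0.25250163 0.18447712]
```

```bash
python3 -m crank '{"steps":[[[-0.475,0.79,0],[0,0,-0.31]],[[-0.475,0.79,0],[0,0,-0.31]],[[-0.475,0.79,0],[0,0,-0.31]],[[-0.475,0.79,0],[0,0,-0.31]],[[0,0,0],[0,0,0]],[[0,0,-0.5],[0,0,0]],[[0,0,-0.9],[0,0,0]],[[0,0,-0.9],[0,0,0]],[[0,0,-0.9],[0,0,0]],[[0,0,-0.9],[0,0,0]]]}' 40
python3 -m crank '{"steps":[[[0,0,-0.9],[0,0,0]],[[0,0,-0.6],[0,0,0]],[[0,0,-0.5],[0,0,0]],[[0,0,-0.4],[0,0,0]],[[0,0,0],[0,0,0]],[[0,0,0],[0,0,0]]]}'
```

```text
time: 11.02
ee_pos: [0.4856, 0.3295, 0.0799]
eef_rot: [0.505, 0.863, -0.0, 0.0]
ft_force: [-0.1, 0.3, -0.1]
width: 0.0401
grip_force: 0.0
time: 11.52
ee_pos: [0.4855, 0.3308, 0.0215]
eef_rot: [0.505, 0.863, -0.0, -0.0]
ft_force: [0.1, 0.1, 0.0]
width: 0.0402
grip_force: 0.0
```

```bash
python3 - <<'E'
from h import *
c=shot('wrist'); W=pts(c); cv2.imwrite('pics/w6.png',c['pixels'][150:384,130:390])
# fingertip z: lowest finger-face pixel in columns of fingers
hs=c['pixels'].max(2)
for u in range(215,310,6):
    col=[v for v in range(180,300) if hs[v,u]<60]
    if col: v=col[0]; print(u,v,[np.round(W[k,u],3).tolist() for k in (v,v+3,v+6)])
E
```

```text
215 212 [[0.457, 0.331, 0.046], [0.458, 0.33, 0.047], [0.458, 0.328, 0.046]]
221 212 [[0.46, 0.333, 0.046], [0.461, 0.332, 0.047], [0.461, 0.33, 0.047]]
227 212 [[0.463, 0.335, 0.047], [0.464, 0.333, 0.046], [0.464, 0.332, 0.047]]
287 212 [[0.493, 0.352, 0.047], [0.494, 0.35, 0.046], [0.494, 0.349, 0.048]]
293 212 [[0.496, 0.354, 0.047], [0.497, 0.352, 0.047], [0.498, 0.35, 0.046]]
299 212 [[0.498, 0.355, 0.048], [0.5, 0.354, 0.047], [0.501, 0.352, 0.047]]
305 228 [[0.502, 0.353, 0.062], [0.501, 0.353, 0.065], [0.502, 0.351, 0.066]]
```

View pics/w6.png

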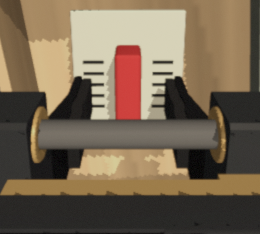

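The crop shows the red bar centred between the open fingers at (128,80), with the tips still above the plate. I lower gently until they touch the plate.

```bash
python3 -m crank '{"steps":[[[0,0,-0.15],[0,0,0]],[[0,0,-0.1],[0,0,0]],[[0,0,0],[0,0,0]],[[0,0,0],[0,0,0]]]}'
python3 -m crank '{"steps":[[[0,0,-0.06],[0,0,0]],[[0,0,0],[0,0,0]],[[0,0,0],[0,0,0]]]}'
```

```text
time: 11.9
ee_pos: [0.4855, 0.331, 0.0153]
eef_rot: [0.505, 0.863, 0.0, 0.0]
ft_force: [-0.4, 0.0, -1.1]
width: 0.0396
grip_force: 0.0
time: 12.15
ee_pos: [0.4855, 0.331, 0.0137]
eef_rot: [0.505, 0.863, 0.0, 0.0]
ft_force: [-0.1, 0.1, -0.1]
width: 0.04
grip_force: 0.0
```

```bash
python3 -m crank '{"steps":[[[0,0,-0.06],[0,0,0]],[[0,0,0],[0,0,0]],[[0,0,0],[0,0,0]]]}'
python3 -m crank '{"steps":[[[0,0,-0.04],[0,0,0]],[[0,0,0],[0,0,0]],[[0,0,0],[0,0,0]]]}'
```

```text
time: 12.4
ee_pos: [0.4854, 0.3309, 0.0121]
eef_rot: [0.505, 0.863, -0.0, -0.0]
ft_force: [-1.0, -0.1, 0.0]
width: 0.0401
grip_force: 0.0
time: 12.65
ee_pos: [0.4855, 0.331, 0.0112]
eef_rot: [0.505, 0.863, 0.0, -0.0]
ft_force: [0.1, -0.2, -0.2]
width: 0.0401
grip_force: 0.0
```

```bash
python3 -m crank '{"steps":[[[0,0,0],[0,0,0]],[[0,0,0],[0,0,0]],[[0,0,0],[0,0,0]],[[0,0,0],[0,0,0]],[[0,0,0],[0,0,0]],[[0,0,0],[0,0,0]],[[0,0,0],[0,0,0]],[[0,0,0],[0,0,0]]]}' 0 50
python3 -m crank '{"steps":[[[0,0,0.3],[0,0,0]],[[0,0,0.5],[0,0,0]],[[0,0,0.8],[0,0,0]],[[0,0,0.9],[0,0,0]],[[0,0,0.9],[0,0,0]],[[0,0,0.9],[0,0,0]],[[0,0,0.9],[0,0,0]],[[0,0,0],[0,0,0]],[[0,0,0],[0,0,0]]]}'
```

```text
time: 13.32
ee_pos: [0.4855, 0.331, 0.0112]
eef_rot: [0.505, 0.863, 0.0, 0.0]
ft_force: [0.0, -0.4, 0.0]
width: 0.0138
grip_force: 50.0
time: 14.07
ee_pos: [0.4861, 0.3317, 0.1434]
eef_rot: [0.505, 0.863, 0.001, 0.001]
ft_force: [0.0, -0.1, -0.9]
width: 0.0134
grip_force: 50.0
```

```bash
python3 -m crank '{"steps":[[[-0.02,-0.5,0],[0,0,-0.1]],[[-0.02,-0.9,0],[0,0,-0.1]],[[-0.02,-0.9,0],[0,0,-0.1]],[[-0.02,-0.9,0],[0,0,-0.1]],[[-0.02,-0.9,0],[0,0,-0.1]],[[-0.02,-0.9,0],[0,0,-0.1]],[[-0.02,-0.9,0],[0,0,-0.1]],[[-0.02,-0.9,0],[0,0,-0.1]],[[-0.02,-0.9,0],[0,0,-0.1]],[[-0.02,-0.9,0],[0,0,-0.1]]]}'
python3 -m crank '{"steps":[[[-0.02,-0.9,0],[0,0,-0.1]],[[-0.02,-0.9,0],[0,0,-0.1]],[[-0.02,-0.9,0],[0,0,-0.1]],[[-0.02,-0.9,0],[0,0,-0.1]],[[-0.02,-0.9,0],[0,0,-0.1]],[[-0.02,-0.9,0],[0,0,-0.1]],[[-0.02,-0.9,0],[0,0,-0.1]],[[-0.02,-0.9,0],[0,0,-0.1]],[[-0.02,-0.9,0],[0,0,-0.07]],[[-0.02,-0.24,0],[0,0,0]]]}'
python3 -m crank '{"steps":[[[0,0,0],[0,0,0]],[[0,0,0],[0,0,0]],[[0,0,0],[0,0,0]]]}'
python3 - <<'E'
from h import *
c=shot('wrist'); np.savez('w7.npz',**c); s=shot('side'); np.savez('s7.npz',**s)
cv2.imwrite('pics/w7.png',np.hstack([cv2.resize(c['pixels'],(400,300)),cv2.resize(s['pixels'][160:270,180:327],(400,300))]))
E
```

```text
time: 14.9
ee_pos: [0.4797, 0.1147, 0.1407]
eef_rot: [0.543, 0.84, -0.0, -0.0]
ft_force: [0.5, 0.4, -0.4]
width: 0.0134
grip_force: 50.0
time: 15.73
ee_pos: [0.4744, -0.0962, 0.1405]
eef_rot: [0.576, 0.818, -0.001, -0.0]
ft_force: [0.4, -0.7, -1.6]
width: 0.0138
grip_force: 50.0
time: 15.98
ee_pos: [0.4754, -0.091, 0.1411]
eef_rot: [0.573, 0.819, 0.0, -0.0]
ft_force: [0.5, 0.0, -0.1]
width: 0.0137
grip_force: 50.0
```

View pics/w7.png

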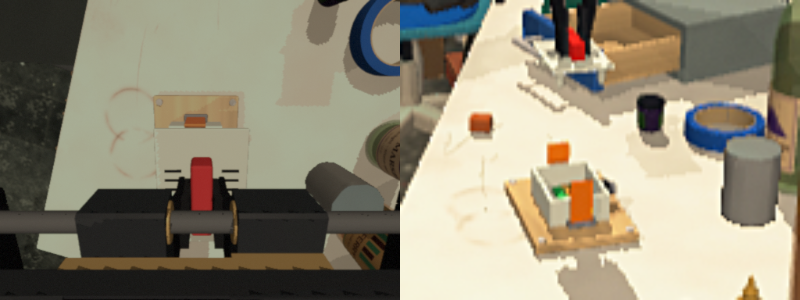

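The left half shows the cover held level, its far edge at v≈128 and sides at u≈155–249 (scaled), with the upper clip visible beyond at (196,119). The right half shows it still short of the box in y. From here I use numbers only, starting with the held plate's pose.

```bash
cat > plate.py <<'E'
from h import *
def plate(c):
    W=pts(c); Z=W[...,2]; s=monitor.read_state(); h=cv2.cvtColor(c['pixels'],cv2.COLOR_BGR2HSV)
    zp=s['ee_pos'][2]+.035
    m=(abs(Z-zp)<.008)&(h[...,1]<60)&(h[...,2]>90)&roi(170,350,130,250)
    P=W[m]; th=np.radians(20.0); ex=np.array([np.cos(th),np.sin(th)]); ey=np.array([-ex[1],ex[0]])
    z=np.median(P[:,2]); v,u=np.nonzero(m)
    Q=np.array([ray(c,a,b,z)[:2] for a,b in zip(u,v)])-s['ee_pos'][:2]
    x,y=Q@ex,Q@ey
    print('z',z,'dz',z-s['ee_pos'][2],'n',m.sum())
    ymax=np.percentile(y,99.7); 
    L=[];R=[];T=[]
    for lo in np.arange(.01,.044,.004):
        k=(y>lo)&(y<lo+.004)
        if k.sum()>20: L.append((lo,x[k].min())); R.append((lo,x[k].max()))
    for lo in np.arange(-.028,.028,.004):
        k=(x>lo)&(x<lo+.004)
        if k.sum()>10: T.append((lo,y[k].max()))
    L,R,T=map(np.array,(L,R,T))
    print('x edges',np.median(L[:,1]),np.median(R[:,1]),'ctr',(np.median(L[:,1])+np.median(R[:,1]))/2,'slopes deg',[round(float(np.degrees(np.polyfit(a[:,0],a[:,1],1)[0])),2) for a in (L,R,T)])
    print('y top edge',np.median(T[:,1]),'-> y ctr',np.median(T[:,1])-.044)
    # tilt: fit plane
    A=np.c_[x,y,np.ones(len(x))]; print('tilt deg',np.degrees(np.linalg.lstsq(A,P[:,2],rcond=None)[0][:2]))
E
python3 - <<'E'
from plate import *
c=dict(np.load('w7.npz')); plate(c)
s=monitor.read_state(); print(s['ee_pos'],2*np.degrees(np.arctan2(s['eef_rot'][1],s['eef_rot'][0])))
E
```

```text
z 0.1764572959280699 dz 0.03523730070089509 n 7390
x edges -0.0322270274810618 0.031217158006059884 ctr -0.0005049347375009582 slopes deg [-0.37, -0.11, 0.05]
y top edge 0.0452521914317567 -> y ctr 0.0012521914317566996
tilt deg [-0.05331291 -0.26104371]
[ 0.47556994 -0.09115315  0.14122   ] 110.08516612906756
```

```bash
python3 -m crank '{"steps":[[[0.02,-0.49,0],[0,0,0]],[[0.02,-0.49,0],[0,0,0]],[[0,0,0],[0,0,0]],[[0,0,0],[0,0,0]],[[0,0,-0.3],[0,0,0]],[[0,0,-0.5],[0,0,0]],[[0,0,-0.5],[0,0,0]],[[0,0,-0.3],[0,0,0]],[[0,0,0],[0,0,0]],[[0,0,0],[0,0,0]]]}'
python3 - <<'E'
from plate import *
c=shot('wrist'); np.savez('w8.npz',**c); plate(c)
W=pts(c); Z=W[...,2]; h=cv2.cvtColor(c['pixels'],cv2.COLOR_BGR2HSV); th=np.radians(20.0); ex=np.array([np.cos(th),np.sin(th)]); ey=np.array([-ex[1],ex[0]])
b=np.array([.4757,-.1147])
o=(h[...,1]>150)&(h[...,0]>3)&(h[...,0]<14)&(Z>.045)&(Z<.075)&roi(150,360,60,240); p=W[o][:,:2]-b
print('clip',o.sum(), (p@ex).min(),(p@ex).max(),(p@ey).min(),(p@ey).max(),Z[o].max())
w=(Z>.006)&(Z<.018)&roi(130,380,40,240); q=W[w][:,:2]-b; x,y=q@ex,q@ey
print('board far edge', np.percentile(y,99.5),'x',np.percentile(x[y>.05],[.5,99.5]))
s=monitor.read_state(); print(np.round(s['ee_pos'],4),s['ft_force'])
E
```

```text
time: 16.92
ee_pos: [0.4763, -0.1167, 0.101]
eef_rot: [0.574, 0.819, 0.0, -0.0]
ft_force: [-0.3, -0.0, -0.7]
width: 0.014
grip_force: 50.0
z 0.13636817992628952 dz 0.034842493879531616 n 7389
x edges -0.03249303075810112 0.030999884266897343 ctr -0.0007465732456018899 slopes deg [0.09, -0.02, -0.03]
y top edge 0.04534790815791152 -> y ctr 0.001347908157911526
tilt deg [-0.09870464 -0.26730521]
clip 228 -0.011174377260737558 0.011471748911967344 0.04255371026225181 0.04901466650508472 0.06600530853913003
board far edge 0.07439150278971571 x [-0.05434296  0.05408417]
[ 0.4767 -0.1168  0.1015] [ 0.28043474 -0.49000848 -0.27004192]
```

```bash
python3 -m crank '{"steps":[[[0.01,0.03,-0.4],[0,0,0]],[[0,0,-0.6],[0,0,0]],[[0,0,-0.6],[0,0,0]],[[0,0,-0.5],[0,0,0]],[[0,0,-0.3],[0,0,0]],[[0,0,0],[0,0,0]],[[0,0,0],[0,0,0]]]}'
python3 -m crank '{"steps":[[[0,0,-0.15],[0,0,0]],[[0,0,-0.15],[0,0,0]],[[0,0,-0.1],[0,0,0]],[[0,0,0],[0,0,0]],[[0,0,0],[0,0,0]]]}'
```

```text
time: 17.55
ee_pos: [0.4768, -0.1162, 0.0413]
eef_rot: [0.574, 0.819, 0.0, -0.0]
ft_force: [-0.1, 1.2, 0.0]
width: 0.0136
grip_force: 50.0
time: 17.97
ee_pos: [0.4767, -0.1162, 0.0312]
eef_rot: [0.574, 0.819, 0.0, -0.0]
ft_force: [0.5, 0.1, -0.5]
width: 0.0135
grip_force: 50.0
```

```bash
python3 -m crank '{"steps":[[[0,0,-0.08],[0,0,0]],[[0,0,-0.08],[0,0,0]],[[0,0,0],[0,0,0]],[[0,0,0],[0,0,0]]]}'
python3 -m crank '{"steps":[[[0,0,-0.08],[0,0,0]],[[0,0,-0.08],[0,0,0]],[[0,0,0],[0,0,0]],[[0,0,0],[0,0,0]]]}'
python3 - <<'E'
from plate import *
plate(shot('wrist'))
E
```

```text
time: 18.3
ee_pos: [0.4767, -0.1159, 0.0271]
eef_rot: [0.574, 0.819, 0.0, -0.0]
ft_force: [-0.0, 2.8, -0.5]
width: 0.0135
grip_force: 50.0
time: 18.63
ee_pos: [0.4768, -0.1161, 0.0231]
eef_rot: [0.574, 0.819, 0.0, -0.0]
ft_force: [0.6, 2.4, -0.8]
width: 0.0134
grip_force: 50.0
z 0.058454086846629214 dz 0.0353266753880648 n 7296
x edges -0.03184795122206989 0.031166385376934433 ctr -0.00034078292256772835 slopes deg [-0.11, -0.29, 0.03]
y top edge 0.04510473243797322 -> y ctr 0.0011047324379732243
tilt deg [-0.01928541 -0.19604517]
```

```bash
python3 -m crank '{"steps":[[[-0.01,0.03,0],[0,0,0]],[[0,0,-0.08],[0,0,0]],[[0,0,0],[0,0,0]],[[0,0,0],[0,0,0]]]}'
python3 -m crank '{"steps":[[[0,0,-0.08],[0,0,0]],[[0,0,-0.08],[0,0,0]],[[0,0,0],[0,0,0]],[[0,0,0],[0,0,0]]]}'
```

```text
time: 19.02
ee_pos: [0.4768, -0.1157, 0.0214]
eef_rot: [0.574, 0.819, 0.0, 0.0]
ft_force: [1.4, 1.2, 2.3]
width: 0.0135
grip_force: 50.0
time: 19.35
ee_pos: [0.477, -0.1156, 0.0176]
eef_rot: [0.574, 0.819, 0.0, 0.001]
ft_force: [1.8, 2.2, 4.2]
width: 0.0135
grip_force: 50.0
```

```bash
python3 -m crank '{"steps":[[[0.01,0.02,-0.08],[0,0,0]],[[0,0,-0.08],[0,0,0]],[[0,0,0],[0,0,0]],[[0,0,0],[0,0,0]]]}'
python3 -m crank '{"steps":[[[0,0,-0.08],[0,0,0]],[[0,0,-0.08],[0,0,0]],[[0,0,0],[0,0,0]],[[0,0,0],[0,0,0]]]}'
python3 -m crank '{"steps":[[[0,0,-0.08],[0,0,0]],[[0,0,0],[0,0,0]],[[0,0,0],[0,0,0]]]}'
```

```text
time: 19.68
ee_pos: [0.4765, -0.1151, 0.0127]
eef_rot: [0.574, 0.819, 0.0, -0.0]
ft_force: [2.6, 1.5, -5.6]
width: 0.0139
grip_force: 50.0
time: 20.02
ee_pos: [0.4765, -0.1154, 0.0111]
eef_rot: [0.574, 0.819, -0.001, -0.0]
ft_force: [-12.5, 2.1, 29.7]
width: 0.0138
grip_force: 50.0
time: 20.27
ee_pos: [0.4765, -0.1156, 0.0107]
eef_rot: [0.574, 0.819, -0.001, 0.0]
ft_force: [-21.9, 4.3, 55.0]
width: 0.0132
grip_force: 50.0
```

It snapped through at reported z 0.0127 and is hard on the rim at 0.0107 with 55 N. I ease to a moderate firm press and check the pose and the clip.

```bash
python3 -m crank '{"steps":[[[-0.03,0,-0.0],[0,0,0]],[[0,0,0.07],[0,0,0]],[[0,0,0],[0,0,0]],[[0,0,0],[0,0,0]]]}'
python3 - <<'E'
from plate import *
c=shot('wrist'); plate(c); W=pts(c); Z=W[...,2]; h=cv2.cvtColor(c['pixels'],cv2.COLOR_BGR2HSV); th=np.radians(20.0); ex=np.array([np.cos(th),np.sin(th)]); ey=np.array([-ex[1],ex[0]])
b=np.array([.4757,-.1147])
o=(h[...,1]>150)&(h[...,0]>3)&(h[...,0]<14)&(Z>.045)&(Z<.075)&roi(130,380,60,240); p=W[o][:,:2]-b
print('clip',o.sum(), (p@ex).min(),(p@ex).max(),(p@ey).min(),(p@ey).max(),Z[o].max())
s=shot('side'); W=pts(s); Z=W[...,2]; h=cv2.cvtColor(s['pixels'],cv2.COLOR_BGR2HSV)
q=np.linalg.norm(W[...,:2]-b,axis=-1)<.07; o=q&(h[...,1]>150)&(h[...,0]>3)&(h[...,0]<16)&(Z>.035)&(Z<.08)
p=W[o]; y=(p[:,:2]-b)@ey; print('side clips y,z',o.sum())
for sgn in (1,-1):
    k=y*sgn>.03; print(sgn,k.sum(), y[k].min() if k.any() else 0, y[k].max() if k.any() else 0, p[k,2].max() if k.any() else 0)
# same before (start)
s0=dict(np.load('side0.npz')); W=pts(s0); Z=W[...,2]; h=cv2.cvtColor(s0['pixels'],cv2.COLOR_BGR2HSV)
q=np.linalg.norm(W[...,:2]-b,axis=-1)<.07; o=q&(h[...,1]>150)&(h[...,0]>3)&(h[...,0]<16)&(Z>.035)&(Z<.08)
p=W[o]; y=(p[:,:2]-b)@ey
for sgn in (1,-1):
    k=y*sgn>.03; print('start',sgn,k.sum(), y[k].min(), y[k].max(), p[k,2].max())
E
```

```text
time: 20.6
ee_pos: [0.4766, -0.1155, 0.0108]
eef_rot: [0.574, 0.819, -0.0, 0.001]
ft_force: [-7.9, 2.6, 24.3]
width: 0.0135
grip_force: 50.0
z 0.04653558351172585 dz 0.035717783476858125 n 6951
x edges -0.031847707904932986 0.03115039036569632 ctr -0.00034865876961833256 slopes deg [0.26, -0.26, -0.07]
y top edge 0.0452164289411351 -> y ctr 0.001216428941135106
tilt deg [-0.02429335 -0.1433572 ]
clip 733 -0.011461626886947018 0.011623697922787666 0.012023812360685891 0.049225597183986766 0.06636287569335056
side clips y,z 105
1 14 0.03890991599915446 0.04805289348077807 0.06331203985895051
-1 84 -0.0548939768863825 -0.0432041529258904 0.06600362321515796
start 1 57 0.03877957399626115 0.05155329422915988 0.06688898534972398
start -1 78 -0.054183376883807324 -0.04212039392804055 0.06527980783036502
```

The plate top measures 0.0465 m, matching fully seated. It is level, both clips are back at their rest position, and the push is steady at about 24 N. I hand it in.

```bash
python3 -m crank '{"steps":[[[0,0,0],[0,0,0]],[[0,0,0],[0,0,0]],[[0,0,0],[0,0,0]]]}'; python3 -c "
from bench import ticket
print(ticket.close_job())"
```

```text
time: 20.95
ee_pos: [0.4766, -0.1155, 0.0108]
eef_rot: [0.574, 0.819, -0.0, 0.001]
ft_force: [-7.2, 1.9, 24.7]
width: 0.0135
grip_force: 50.0
the job is handed in; nothing more can be done
None
```

The job is handed in at 20.95 s: the drawer is open, and the cover is fully home on the box rim with both clips snapped over it, still gripped and pressed down at about 25 N (the wrist force briefly reached at least 55 N as it seated).

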